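# Pull down the supply cabinet's flap with the pull hook

### The arm

A 6-joint arm with a two-finger parallel gripper is mounted at the origin on the work surface. World frame = base frame: x ahead of the robot, y to its left, z up, the work surface at z = 0. Lengths are in m, angles in rad, forces in N, time in s.
With the tool pointing down it reaches from about 0.425 to 0.95 m from the base axis. Payload 3.5 kg.
Tool frame: the origin (TCP) lies at the very end of the fingers, on their centre line; the grasp point (between the pads) lies 19 mm behind it; z points along the fingers, y is the line along which they close (so a half turn about z gives the same grasp; the last joint's range is limited). The gripper opens to 85 mm and grips with 20 to 120 N. Pads are 22 mm wide; open, the fingers measure 114 mm over their backs; the gripper's body (76 mm by 85 mm) begins 54 mm behind the grasp point. The pads swing forward as they close: fully open they stand 13 mm farther back than shut.
Start: joints at [1.186, 0.286, 1.577, -0, 1.279, -0.15], TCP at [0.157, 0.656, 0.231] pointing down, gripper open.
Joint ranges: [-2.77, 2.77], [-0.9, 2.22], [0.21, 2.48], [-1.53, 4.67], [0.24, 2.81], [-2.84, 2.84]. Speed limits (rad/s): [2.79, 2.79, 3.14, 3.14, 3.14, 3.14].

### API

Orientations are given as a unit quaternion [x, y, z, w].
In Python, from plant import ctrl gives the robot as it stands.
- The arm moves only by the tool carry_out, never from a script. Its argument "deltas" is one flat list of numbers, 6 for each row, row after row: the shift along the tool's x, y, z in m, then the turn, a rotation vector about the tool's x, y, z in rad. A call has 1 to 5 rows; each row is the pose to reach, as a shift and turn from the pose commanded when the call began, along the tool's axes at that moment; what a row does not reach only later rows make up. A row lasts 1/8 s, in which the tool goes at most 62.5 mm and 10.7 degrees, less where a joint would pass 70% of its speed; a pose out of reach is approached as far as the arm can. A call with a gripper value outside its range is refused whole. "grip" is the opening in per cent of the stroke, from 0 (shut) to 100 (fully open), set as the call begins (left out, the last holds). The fingers move at their own pace and stop on an object; "grip_force" is the grip in N (left out, the last holds). Time passes only in rows, so rows that repeat a pose let the fingers close. It gives the time, the measured TCP pose, the force, the opening and the grip force at its end, in the units of the state.
- ctrl.get_state(): the state, without advancing time (a new reading comes with each control period).
- ctrl.read_camera(name): name is "scene" or "top" or "wrist"; returns (picture, depth): 420x560x3 uint8, red, green, blue; 420x560 float32, m along the optical axis (not along the pixel's ray), 0 where there is no reading.
- ctrl.camera_model(name): a dict with "intrinsics" (3x3 intrinsics, pixels), "extrinsics" (4x4, takes a point from world to camera coordinates); the wrist camera has in their place "hand_eye" (4x4, takes a point from camera to tool coordinates, whose origin is the TCP and whose axes are the flange's). Camera axes: x right, y down, z forward; pixel columns grow to the right and rows downward; lengths in m; the calibration is good to about 2 mm. A picture is of the moment at which its call begins: read the wrist's pose just before it. camera_model takes no time and is no camera call.
- ctrl.sign_off(): hands the job in; it is judged then, once.
Trained networks look in the newest picture that a camera, given by its name, has taken for a name from the list of things; names that differ only in an ending like _2 or _b are one class to them, and where a whole thing is asked for, a point or a joint stands for the part that bears it (a point fixed in the world has none). Each returns a list of dicts, best first, with "score" (0 to 1); they miss things now and then, are a little off and sometimes report something else, mostly with a low value. They report only what shows in the picture. A call takes as long as a camera call. They do not tell look-alikes from the thing itself.
- ctrl.find_in(camera, query): "uv" ([column, row] in pixels, amid what is visible of it).
The state is a dict: "time": time; "qpos": joint angles; "dq": joint speeds; "joint_efforts": joint torques, N m; "eef_pos": TCP position; "tcp_rot": TCP orientation; "contact_force": force on the tool from outside, world axes, zero at the start; "wrist_torque": the same for the moment, N m; "opening": opening from 0.0 (shut) to 1.0 (fully open); "finger_force": force on a finger pad.
Only numpy, scipy, OpenCV 4.12 (cv2) and the standard library are available. Lean on these libraries where they do the work, as an engineer would, in place of code of your own. Each camera call takes 0.05 s, during which the arm holds its last target. There are 200 camera calls.

### The job

Stand the tall amber refill bottle that blocks the cabinet's green flap upright in the free place of the blue tray. Then take the pull hook from its rest, put its tip through the yellow eye on top of the flap and swing the flap all the way down with it, keeping the gripper and arm themselves off the cabinet and flap. Finally lay the pull hook back in both saddles of its rest as it lay before, with everything else left standing where it is.

Things in the scene. Friction and masses are not known exactly. Their poses are not given: they have to be found in the camera images.
- cabinet: White steel supply cabinet fixed on the bench, 200 deep x 340 wide, shell from 150 to 310 mm above the bench on four 20 mm square legs (open below). Origin: centre of its footprint at bench height. Its front, with the flap, faces its own -x; y runs along its width. The closed flap's front face lies 106 mm from the origin along -x.
- hatch (a joint): Angle (rad) of the green drop flap, 336 wide, 150 high, 6 mm thick, hinged along its lower edge: 0 shut (upright), 1.57 fully down (level, outward). It starts up to 0.18 open. Its stays rub, so it stays put when nearly shut; past roughly 0.4 to 0.7 rad it sinks on slowly (under 1 rad/s) by its own weight if nothing is in its way. Pulling takes about 1 to 4 N at the eye.
- hatch_hinge (a point): Middle of the flap's hinge line, 155 mm above the bench, 103 mm from the cabinet's origin along its -x. The hinge line runs along the cabinet's y.
- eye (a point): Centre of the fixed round yellow eye on the middle of the flap's upper edge: 30 mm clear inside, wire 5 mm. It leans 45 degrees outward: centre 20 mm beyond the edge, 164 mm above the hinge line and 14 mm in front of it when shut, turning with the flap. Shut, a vertical tip can drop into it from above; half down it lies level; fully down it leans 45 degrees downward, centre 141 mm above the bench.
- pole_grip (a point): Centre of the handle (wooden bar 130 long, 22 wide, 24 high) of the loose pull hook, 0.15 kg, balance point about 40 mm ahead of here. A 7 mm dark steel rod runs on along its own +x to 210 mm from here, then turns square down (own -z) into the tip, which ends 40 mm below the rod's centre line. In the rest it lies level, tip hanging down, this point 85 mm above the bench.
- pole_hook (a point): Middle of the pull hook's down-turned tip: 210 mm ahead (+x) of the handle's centre and 20 mm below it. Same axes as the pull hook.
- rest: Fixed rest: grey base 240 x 70 x 8 mm, two black saddles 12 mm thick, at most 54 mm wide. Origin: centre of base at bench height. The pull hook lies along its +x, hook end at +x, handle centre at x -40 mm, y 0, 85 mm up. Rear saddle (x -90) holds the handle's end: slot 26 mm, floor 73 mm up; front one (x +90) the rod: slot 14 mm, floor 81.5 mm up. Slots straight for 12 mm, flared above to 26 mm.
- refill_center (a point): Centre (100 mm above its base) of the tall loose refill bottle standing in front of the cabinet where the flap comes down: amber, 200 mm tall, body 60 mm across up to 143 mm, black cap 32 mm across from 166 to 200 mm above its base, about 0.2 to 0.4 kg.
- tray: Fixed blue tray, 200 (x) x 110 (y) x 28 mm high, walls 5 mm, floor 5 mm thick. Origin: centre of its underside at bench height. It has two places, 50 mm either side of the centre along its x; the spare bottle stands on +x, the place at -x is free.
- spare_center (a point): Centre (100 mm up) of the spare refill bottle, same kind, standing in the tray; leave it.
- dropper_a_center (a point): A loose small amber dropper bottle, 32 mm across, 103 mm tall, standing in front of the cabinet below the flap's hinge; point 50 mm above its base; leave it.
- dropper_b_center (a point): The second small dropper bottle, same as the first; leave it.
- stack_center (a point): Centre of a loose stack of three flat white and green cartons, 110 x 60 x 57 mm high; leave it.
Not all that is in view belongs to the job. What is shaped like the part that bears refill_center but purple is not meant. Several things have the shape of the rest; the one meant has the colours described above.

How it is judged:
By the outcome, as a careful person would: the job done as asked, in the order asked, and still so for the second after the job is handed in, with the robot touching nothing.
It also fails if it takes over 72 s, if anything falls off the work surface, if the arm or the gripper's body presses on something with over 40 N, if the wrist force passes 120 N, or if a joint passes its speed limit or range.

## Working session

There is one attempt and no reset: what is moved stays moved. The work goes in short steps, Python scripts to look and compute and a tool call to move; the robot and the scene stay as the last step left them, time stands still between calls to the robot, and variables do not carry over. Pictures are saved under pics/ and viewed, at most 10 in all, crops included, and the job is handed in when it is done.

Besides the shell and the picture viewer there is one more tool, called after "Call:" by a JSON object that holds its "api" and its "payload". carry_out: Moves the arm, as the interface text tells. Its arguments: {"type":"object","properties":{"deltas":{"type":"array"},"grip":{"type":"number"},"grip_force":{"type":"number"}},"required":["deltas"]}

```bash
ls; mkdir -p pics; cat > h.py <<'E'
import numpy as np, cv2
from plant import ctrl
from scipy.spatial.transform import Rotation as R
def cam(n):
    st=ctrl.get_state(); im,d=ctrl.read_camera(n); m=ctrl.camera_model(n)
    K=np.array(m["intrinsics"])
    if n=="wrist":
        T=np.eye(4);T[:3,:3]=R.from_quat(st["tcp_rot"]).as_matrix();T[:3,3]=st["eef_pos"]
        E=T@np.array(m["hand_eye"])
    else: E=np.linalg.inv(np.array(m["extrinsics"]))
    v,u=np.mgrid[:d.shape[0],:d.shape[1]]
    P=np.stack([(u-K[0,2])/K[0,0]*d,(v-K[1,2])/K[1,1]*d,d],-1)
    W=P@E[:3,:3].T+E[:3,3]; W[d==0]=np.nan
    return im,d,W
def save(n,im): cv2.imwrite("pics/"+n,cv2.cvtColor(im,cv2.COLOR_RGB2BGR))
def delta(p,q=None,p0=None,q0=None):
    """shift and rotvec in tool axes from current pose to world pose p,q"""
    s=ctrl.get_state(); p0=s["eef_pos"] if p0 is None else p0; r0=R.from_quat(s["tcp_rot"] if q0 is None else q0)
    r=r0 if q is None else R.from_quat(q)
    return np.round(np.r_[r0.inv().apply(np.array(p)-p0),(r0.inv()*r).as_rotvec()],4)
E
python3 - <<'E'
from h import *
s=ctrl.get_state();print(s)
for n in("scene","top"):
    im,d,W=cam(n);save(n+"0.png",im);np.savez(n+"0.npz",im=im,d=d,W=W)
    for q in["cabinet","hatch","eye","pole_grip","pole_hook","rest","refill_center","tray","spare_center","dropper_a_center","stack_center"]:
        for r in ctrl.find_in(n,q)[:4]:
            u,v=np.round(r["uv"]).astype(int);print(n,q,u,v,round(r["score"],2),np.round(W[v,u],3))
E
```

```text
pics
{'time': 0.0, 'qpos': array([ 1.18599147e+00,  2.87191879e-01,  1.57820850e+00,  3.33974240e-05,
        1.27860838e+00, -1.49979629e-01]), 'dq': array([-0.00017266, -0.00037044, -0.00165673,  0.00147642, -0.00017139,
       -0.0007387 ]), 'joint_efforts': array([-6.60587066e-04, -4.05996430e+01, -2.92614555e+01, -1.55752255e-04,
        5.85616770e-03, -1.36285198e-05]), 'eef_pos': array([0.15674932, 0.65585702, 0.22991266]), 'tcp_rot': array([ 1.17147743e-01,  9.93113763e-01, -1.16089748e-03, -3.34605073e-04]), 'contact_force': array([-0.50488939, -0.00682384,  0.21204999]), 'wrist_torque': array([0.00475735, 0.03260083, 0.01509368]), 'finger_force': 0.0, 'opening': 1.0005965638503251}
scene cabinet 163 150 0.71 [ 0.616 -0.257  0.281]
scene hatch 181 160 0.61 [ 0.569 -0.265  0.236]
scene eye 184 161 0.75 [ 0.561 -0.265  0.231]
scene pole_grip 276 278 0.93 [0.546 0.102 0.095]
scene pole_hook 273 283 0.8 [0.558 0.107 0.091]
scene rest 291 186 0.81 [ 0.184 -0.298  0.007]
scene rest 265 309 0.78 [0.57  0.092 0.006]
scene refill_center 307 230 0.84 [0.383 0.013 0.102]
scene refill_
[... 323 characters left out ...]
 [ 0.548 -0.251  0.296]
top hatch 451 173 0.67 [ 0.547 -0.364  0.311]
top eye 400 173 0.61 [ 0.551 -0.251  0.304]
top pole_grip 255 193 0.57 [0.54  0.093 0.091]
top pole_hook 255 194 0.88 [0.537 0.092 0.096]
top pole_hook 312 136 0.48 [ 0.707 -0.074  0.057]
top rest 389 301 0.96 [ 0.224 -0.288  0.01 ]
top rest 258 193 0.72 [0.54  0.084 0.093]
top refill_center 290 258 0.59 [0.361 0.002 0.198]
top refill_center 315 220 0.57 [ 0.455 -0.063  0.202]
top tray 183 195 0.83 [0.551 0.314 0.004]
top spare_center 164 214 0.8 [0.482 0.327 0.162]
top spare_center 253 193 0.55 [0.54  0.098 0.094]
top dropper_a_center 372 162 0.55 [ 0.626 -0.244  0.061]
top stack_center 308 136 0.56 [ 0.708 -0.062  0.054]
```

View pics/scene0.png

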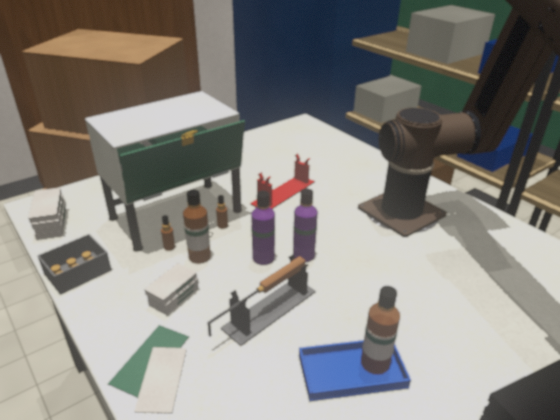

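View pics/top0.png

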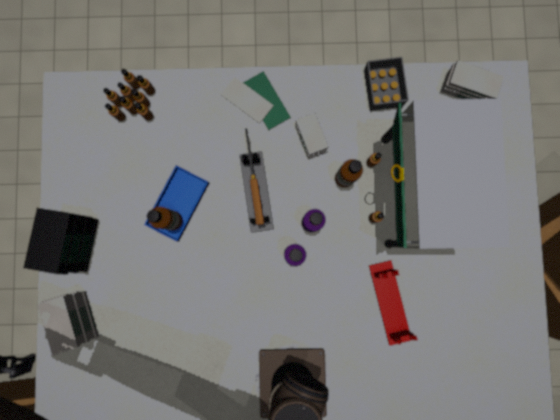

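The top view shows the amber bottle at (348,173), in front of the flap. The look-alikes are two purple bottles at (313,220) and (295,254) and the spare in the blue tray at (164,218). The grey and black rest holding the hook is at (257,190), and a red look-alike rest is at (389,300). The droppers are at (374,159) and (376,217), with the yellow eye at (398,173). I choose the amber bottle at (348,173) and the grey rest.

```bash
python3 - <<'E'
from h import *
t=np.load("top0.npz");s=np.load("scene0.npz")
c=t["im"][120:260,230:430];save("crop1.png",cv2.resize(c,(800,560),interpolation=cv2.INTER_CUBIC))
W=np.concatenate([t["W"].reshape(-1,3),s["W"].reshape(-1,3)]);I=np.concatenate([t["im"].reshape(-1,3),s["im"].reshape(-1,3)]).astype(int)
src=np.r_[np.zeros(420*560),np.ones(420*560)]
def box(x0,x1,y0,y1,z0,z1): return (W[:,0]>x0)&(W[:,0]<x1)&(W[:,1]>y0)&(W[:,1]<y1)&(W[:,2]>z0)&(W[:,2]<z1)
for k in(0,1):
  print("SRC",k)
  S=src==k
  def rect(n,m):
    m=m&S
    if m.sum()<8: print(n,m.sum());return
    r=cv2.minAreaRect(W[m][:,:2].astype(np.float32)*1000);print(n,m.sum(),np.round(r[0],1),np.round(r[1],1),round(r[2],1),"z",np.round(np.median(W[m][:,2]),4))
  b=(I[:,2]>1.6*I[:,0])&(I[:,2]>1.3*I[:,1])&(I[:,2]>60)
  rect("tray",b&box(.3,.8,.1,.6,-.01,.06))
  rect("trayrim",b&box(.3,.8,.1,.6,.022,.04))
  rect("cabtop",box(.3,.85,-.6,-.2,.305,.316))
  rect("refillcap",box(.55,.7,-.22,-.08,.19,.21))
  rect("refill body",box(.55,.72,-.22,-.08,.03,.14)&(I[:,0]>I[:,2]+10))
  rect("sparecap",box(.4,.6,.2,.45,.19,.21))
  rect("purp1",box(.4,.52,-.12,-.02,.19,.21)); rect("purp2",box(.3,.4,-.05,.06,.19,.21))
  rect("handle",(I[:,0]>I[:,2]*1.5)&box(.4,.75,0,.18,.07,.11))
  rect("base",box(.4,.75,-.0,.18,.004,.013))
  rect("rod",box(.62,.85,0,.2,.06,.1))
  y=(I[:,0]>1.5*I[:,2])&(I[:,1]>1.3*I[:,2])&box(.4,.75,-.4,-.15,.27,.36)
  rect("eye",y)
  g=(I[:,1]>I[:,0]*1.3)&box(.3,.85,-.4,-.15,.16,.32); rect("flap",g)
  rect("dropA",box(.6,.68,-.26,-.19,.09,.11));rect("dropB",box(.44,.54,-.26,-.19,.09,.11))
  rect("stack",box(.62,.8,-.13,0,.045,.065))
E
```

```text
SRC 0
tray 1871 [525.1 329.5] [109.5 197.3] 61.8 z 0.0059
trayrim 314 [525.2 329.6] [109.3 197.4] 61.6 z 0.0274
cabtop 13249 [ 549.4 -362.7] [249.2 340.9] 89.4 z 0.3097
refillcap 127 [ 590.1 -169.5] [29.9 29.6] 87.9 z 0.1995
refill body 68 [ 580.4 -153.9] [56.6 21.4] 34.2 z 0.1171
sparecap 138 [475.3 344.8] [29.4 29.9] 10.0 z 0.2047
purp1 126 [459.4 -66.5] [30.4 29.4] 61.8 z 0.1995
purp2 128 [368.4 -11.9] [27.6 29.9] 88.1 z 0.1995
handle 391 [548.5  95.2] [194.3  30.7] 8.9 z 0.0964
base 1285 [574.5  89.4] [348.6 177.1] 0.0 z 0.0072
rod 176 [672.9 101.3] [ 51.  104.3] 80.8 z 0.0862
eye 130 [ 552.2 -241.7] [34.1 41.9] 88.2 z 0.3086
flap 1074 [ 550.  -265.1] [ 46.1 334.5] 85.0 z 0.2651
dropA 33 [ 635.8 -251.9] [15.7 14.6] 86.5 z 0.1018
dropB 34 [ 469.1 -251.4] [15.2 14.1] 8.1 z 0.1019
stack 791 [716.5 -72.6] [111.3  60.9] 19.7 z 0.0563
SRC 1
tray 3404 [529.2 332.6] [110.9 197.3] 61.6 z 0.0041
trayrim 600 [529.4 332.8] [110.5 196.9] 61.6 z 0.0255
cabtop 4221 [ 549.3 -360.6] [260. 343.] 89.4 z 0.308
refillcap 107 [ 592.  -168.2] [34.1 29.2] 43.3 z 0.1976
refill body 823 [ 643.1 -125. ] [166.5  60.8] 39.5 z 0.064
sparecap 254 [478.2 347.2] [31.7 31.4] 62.6 z 0.2025
purp1 104 [461.6 -63.4] [30.7 28.7] 54.1 z 0.1975
purp2 103 [369.8  -8.6] [31.9 32. ] 85.0 z 0.1974
handle 394 [523.8  93.8] [141.8  29.6] 13.2 z 0.0945
base 1724 [558.7  97.5] [239.7  72.4] 7.3 z 0.0064
rod 433 [674.1 104.8] [ 56.3 106.6] 81.3 z 0.0826
eye 130 [ 554.1 -238.6] [35.6 31.9] 79.9 z 0.2986
flap 210 [ 552.2 -324.1] [151.3 330.2] 89.9 z 0.2983
dropA 40 [ 639.4 -248.5] [18. 15.] 83.1 z 0.0986
dropB 35 [ 473.2 -248.3] [18.3 14.2] 57.3 z 0.0985
stack 1015 [718.6 -69.7] [113.3  63.7] 19.3 z 0.0546
```

View pics/crop1.png

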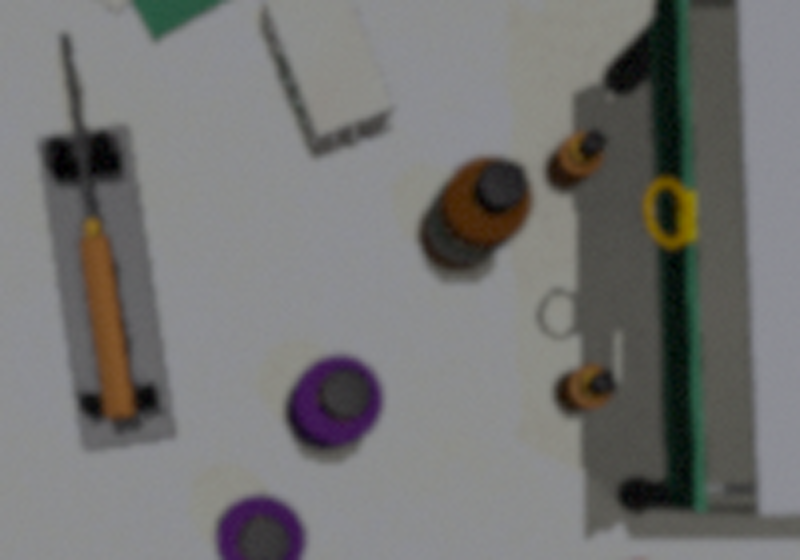

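The crop confirms it: the amber bottle with the black cap is at crop (480,210), both purple ones are decoys, and the hook lies in the grey rest with black saddles. I'm moving to above the bottle.

Call:
{"api": "carry_out", "payload": {"deltas": [-0.612,-0.702,-0.05,0,0,1.337,-0.612,-0.702,-0.05,0,0,1.337,-0.612,-0.702,-0.05,0,0,1.337,-0.612,-0.702,-0.05,0,0,1.337,-0.612,-0.702,-0.05,0,0,1.337], "grip": 75, "grip_force": 60}}

```text
time: 1.82
eef_pos: [0.3023, 0.3783, 0.2485]
tcp_rot: [0.556, 0.832, 0.001, 0.0]
contact_force: [0.7, -0.1, 0.2]
opening: 0.753
finger_force: 0.0
```

```bash
cat >> h.py <<'E'
def down(yaw): # tool down, tool y axis at world angle yaw (deg)
    a=np.radians(yaw); y=np.array([np.cos(a),np.sin(a),0]); z=np.array([0,0,-1.]); x=np.cross(y,z)
    return R.from_matrix(np.c_[x,y,z]).as_quat()
E
python3 - <<'E'
from h import *
s=ctrl.get_state();print(s["time"],s["eef_pos"],s["tcp_rot"],s["opening"])
print(delta([.591,-.169,.28],down(0)))
t=np.load("top0.npz");sc=np.load("scene0.npz")
for k in(t,sc):
  W=k["W"].reshape(-1,3);I=k["im"].reshape(-1,3).astype(int)
  def m(x0,x1,y0,y1,z0,z1): return W[(W[:,0]>x0)&(W[:,0]<x1)&(W[:,1]>y0)&(W[:,1]<y1)&(W[:,2]>z0)&(W[:,2]<z1)]
  P=m(.3,.85,-.6,-.27,.3,.32); print("top rect",cv2.minAreaRect(P[:,:2].astype(np.float32)*1000), len(P))
  # front edge of top by x bin, flap profile
  for x in(.42,.46,.5,.6,.64,.68):
    q=m(x-.015,x+.015,-.5,-.2,.3,.32); f=m(x-.01,x+.01,-.35,-.2,.18,.30)
    e=[np.round(np.median(f[abs(f[:,2]-z)<.01][:,1]),4) if (abs(f[:,2]-z)<.01).any() else None for z in(.2,.23,.26,.29)]
    print(x,np.sort(np.round(q[:,1],3))[::max(1,len(q)//8)],e)
E
```

```text
1.825 [0.30233516 0.37828478 0.24850144] [5.55505146e-01 8.31512893e-01 5.11915880e-04 2.83644540e-04] 0.7529573229240883
[-6.161e-01  5.720e-02 -3.150e-02  1.100e-03 -3.000e-04  3.929e-01]
top rect ((549.204345703125, -385.9166564941406), (202.85386657714844, 340.8156433105469), 89.45986938476562) 13258
0.42 [-0.485 -0.459 -0.434 -0.408 -0.382 -0.357 -0.331 -0.305] [np.float64(-0.2717), np.float64(-0.264), np.float64(-0.26), np.float64(-0.2552)]
0.46 [-0.485 -0.46  -0.434 -0.408 -0.382 -0.357 -0.331 -0.305] [np.float64(-0.2698), np.float64(-0.2658), np.float64(-0.2616), np.float64(-0.2547)]
0.5 [-0.486 -0.46  -0.434 -0.408 -0.383 -0.357 -0.331 -0.305 -0.254] [np.float64(-0.2724), np.float64(-0.2674), np.float64(-0.2599), np.float64(-0.2561)]
0.6 [-0.487 -0.461 -0.436 -0.409 -0.384 -0.358 -0.333 -0.307 -0.255] [np.float64(-0.271), np.float64(-0.2667), np.float64(-0.2623), np.float64(-0.2558)]
0.64 [-0.487 -0.46  -0.435 -0.409 -0.384 -0.358 -0.333 -0.307 -0.256] [np.float64(-0.2732), np.float64(-0.2685), np.float64(-0.2609), np.float64(-0.2569)]
0.68 [-0.489 -0.462 -0.436 -0.41  -0.38
[... 441 characters left out ...]
0.281] [np.float64(-0.2698), np.float64(-0.2638), np.float64(-0.2591), np.float64(-0.254)]
0.5 [-0.484 -0.454 -0.426 -0.398 -0.369 -0.345 -0.32  -0.294] [np.float64(-0.2701), np.float64(-0.2646), np.float64(-0.2593), np.float64(-0.2541)]
0.6 [-0.488 -0.453 -0.426 -0.394 -0.369 -0.343 -0.32  -0.296 -0.252] [np.float64(-0.2707), np.float64(-0.2654), np.float64(-0.2596), np.float64(-0.2559)]
0.64 [-0.49  -0.455 -0.424 -0.396 -0.373 -0.347 -0.32  -0.299 -0.283] [np.float64(-0.2712), np.float64(-0.2664), np.float64(-0.2609), np.float64(-0.2561)]
0.68 [-0.488 -0.454 -0.425 -0.398 -0.371 -0.345 -0.32  -0.297 -0.251] [np.float64(-0.272), np.float64(-0.2668), np.float64(-0.2614), np.float64(-0.2561)]
```

Call:
{"api": "carry_out", "payload": {"deltas": [-0.616,0.057,-0.03,0,0,0.393,-0.616,0.057,-0.03,0,0,0.393,-0.616,0.057,-0.03,0,0,0.393,-0.616,0.057,-0.03,0,0,0.393,-0.616,0.057,-0.03,0,0,0.393]}}

```text
time: 2.45
eef_pos: [0.4495, 0.1028, 0.2638]
tcp_rot: [0.705, 0.709, 0.001, 0.001]
contact_force: [0.9, 1.4, -0.1]
opening: 0.751
finger_force: 0.0
```

Call:
{"api": "carry_out", "payload": {"deltas": [-0.35,-0.02,0,0,0,0,-0.35,-0.02,0,0,0,0,-0.35,-0.02,0,0,0,0,-0.35,-0.02,0,0,0,0,-0.35,-0.02,0,0,0,0]}}

```text
time: 3.08
eef_pos: [0.4323, -0.2095, 0.2637]
tcp_rot: [0.705, 0.709, 0.0, 0.001]
contact_force: [0.7, 0.5, 0.5]
opening: 0.753
finger_force: 0.0
```

```bash
python3 - <<'E'
from h import *
s=ctrl.get_state();print(s["time"],s["eef_pos"],s["tcp_rot"],s["opening"])
print(delta([.591,-.169,.28],down(0)))
im,d,W=cam("wrist");save("w1.png",im)
m=(abs(W[...,2]-.2)<.012)&(abs(W[...,0]-.59)<.05)&(abs(W[...,1]+.17)<.05)
print(m.sum(), cv2.minEnclosingCircle(W[m][:,:2].astype(np.float32)) if m.sum()>5 else None, np.nanmedian(W[m],0) if m.any() else 0)
print(ctrl.find_in("wrist","refill_center")[:3])
E
```

```text
3.075 [ 0.4322916  -0.20945775  0.26372306] [7.05301022e-01 7.08907549e-01 2.20496078e-04 7.11735034e-04] 0.7525551932114759
[ 0.0396  0.1589 -0.0161  0.0013  0.0007  0.0051]
1523 ((0.5925253629684448, -0.17070385813713074), 0.015867624431848526) [ 0.58292791 -0.17087017  0.19892168]
[{'uv': [313.9, 24.8], 'score': 0.81}, {'uv': [485.5, 146.7], 'score': 0.68}]
```

Call:
{"api": "carry_out", "payload": {"deltas": [0.0385,0.16,0,0,0,0,0.0385,0.16,0,0,0,0,0.0385,0.16,0,0,0,0,0.0385,0.16,0,0,0,0,0.0385,0.16,0.03,0,0,0]}}

```text
time: 3.8
eef_pos: [0.594, -0.168, 0.236]
tcp_rot: [0.705, 0.709, 0.001, 0.003]
contact_force: [-0.8, -0.5, 0.7]
opening: 0.75
finger_force: 0.0
```

Call:
{"api": "carry_out", "payload": {"deltas": [0,0,0.03,0,0,0,0,0,0.068,0,0,0,0,0,0.068,0,0,0]}}

```text
time: 4.18
eef_pos: [0.5894, -0.1667, 0.1616]
tcp_rot: [0.705, 0.709, -0.001, -0.004]
contact_force: [-0.6, 0.7, 0.4]
opening: 0.751
finger_force: 0.0
```

Call:
{"api": "carry_out", "payload": {"deltas": [0,0,0,0,0,0,0,0,0,0,0,0,0,0,0,0,0,0,0,0,0,0,0,0,0,0,0,0,0,0], "grip": 20}}

```text
time: 4.8
eef_pos: [0.594, -0.1687, 0.1682]
tcp_rot: [0.705, 0.709, 0.001, 0.002]
contact_force: [0.1, -0.1, 6.7]
opening: 0.352
finger_force: 60.3
```

Call:
{"api": "carry_out", "payload": {"deltas": [0,0,-0.02,0,0,0,0.01,0,-0.05,0,0,0,0.03,0,-0.08,0,0,0,0.06,0,-0.11,0,0,0,0.09,0,-0.13,0,0,0], "grip_force": 80}}

```text
time: 5.42
eef_pos: [0.5918, -0.0772, 0.2971]
tcp_rot: [0.705, 0.709, 0.0, 0.0]
contact_force: [0.9, 0.4, -2.9]
opening: 0.354
finger_force: 79.3
```

Call:
{"api": "carry_out", "payload": {"deltas": [0.04,0,0,0,0,-0.1,0.08,0,0,0,0,-0.22,0.12,0,0,0,0,-0.34,0.16,-0.01,0,0,0,-0.46,0.2,-0.023,0,0,0,-0.58]}}

```text
time: 6.05
eef_pos: [0.5669, 0.1232, 0.2949]
tcp_rot: [0.471, 0.882, -0.0, -0.001]
contact_force: [-0.2, -0.1, -3.6]
opening: 0.352
finger_force: 79.5
```

```bash
python3 - <<'E'
from h import *
s=ctrl.get_state();print(s["time"],s["eef_pos"],s["opening"],s["contact_force"])
print(delta([.571,.307,.30],down(61.8)), delta([.571,.307,.18],down(61.8)))
E
```

```text
6.05 [0.56692695 0.12315296 0.29490987] 0.35182042928021007 [-0.22843626 -0.09272002 -3.62796729]
[ 0.1506  0.1056 -0.0051 -0.0011 -0.0013 -0.4892] [ 0.1505  0.1057  0.1149 -0.0011 -0.0013 -0.4892]
```

Call:
{"api": "carry_out", "payload": {"deltas": [0.04,0.027,0,0,0,-0.14,0.085,0.06,0,0,0,-0.28,0.13,0.09,0,0,0,-0.42,0.1505,0.1055,0,0,0,-0.489,0.1505,0.1055,0.02,0,0,-0.489]}}

```text
time: 6.68
eef_pos: [0.5728, 0.3078, 0.2767]
tcp_rot: [0.244, 0.97, 0.001, 0.001]
contact_force: [0.5, -0.7, -3.4]
opening: 0.352
finger_force: 79.9
```

Call:
{"api": "carry_out", "payload": {"deltas": [0,0,0.02,0,0,0,0,0,0.045,0,0,0,0,0,0.06,0,0,0,0,0,0.06,0,0,0]}}

```text
time: 7.18
eef_pos: [0.5716, 0.3043, 0.2125]
tcp_rot: [0.246, 0.969, -0.001, -0.002]
contact_force: [-0.1, 0.1, -2.7]
opening: 0.351
finger_force: 79.8
```

```bash
python3 - <<'E'
from h import *
s=ctrl.get_state();print(s["time"],s["eef_pos"],s["opening"],s["contact_force"])
print(delta([.571,.307,.173],down(61.8)))
im,d,W=cam("scene");save("scene1.png",im[240:420,230:470].repeat(3,0).repeat(3,1))
E
```

```text
7.175 [0.57157016 0.30429748 0.21251982] 0.35084067444742223 [-0.0663275   0.08614912 -2.68076944]
[ 0.0017  0.0023  0.0395 -0.0038 -0.0033 -0.0055]
```

View pics/scene1.png

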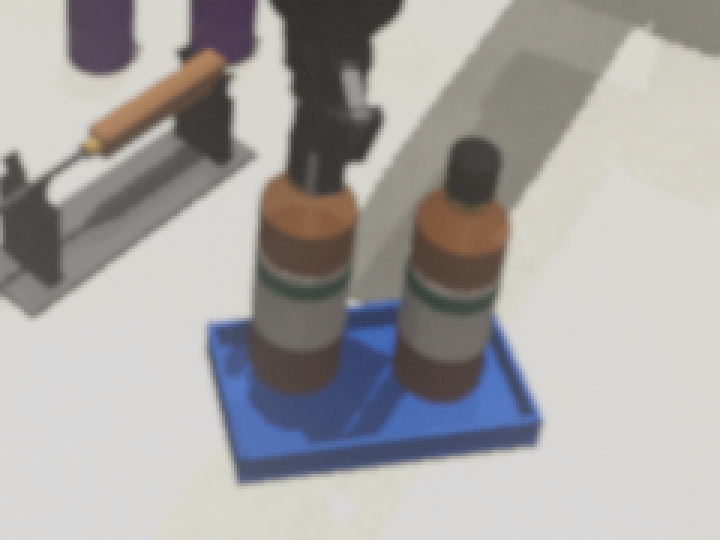

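The crop shows the held bottle at about (300,290), upright over the free side of the tray. The spare is at (450,270). I'm lowering it the last 39 mm gently.

Call:
{"api": "carry_out", "payload": {"deltas": [0.001,0.001,0.012,0,0,0,0.001,0.001,0.024,0,0,0,0.001,0.001,0.034,0,0,0,0.001,0.001,0.037,0,0,0,0.001,0.001,0.037,0,0,0]}}

```text
time: 7.85
eef_pos: [0.5721, 0.307, 0.1778]
tcp_rot: [0.246, 0.969, -0.0, -0.0]
contact_force: [-0.4, 0.9, -3.1]
opening: 0.35
finger_force: 80.0
```

Call:
{"api": "carry_out", "payload": {"deltas": [0,0,0.001,0,0,0,0,0,0.002,0,0,0,0,0,0.002,0,0,0]}}

```text
time: 8.22
eef_pos: [0.5723, 0.307, 0.1764]
tcp_rot: [0.246, 0.969, 0.0, 0.0]
contact_force: [0.2, -0.3, -2.7]
opening: 0.353
finger_force: 80.0
```

Call:
{"api": "carry_out", "payload": {"deltas": [0,0,0.002,0,0,0,0,0,0.0035,0,0,0,0,0,0.0035,0,0,0]}}

```text
time: 8.6
eef_pos: [0.5724, 0.307, 0.1734]
tcp_rot: [0.246, 0.969, 0.0, 0.0]
contact_force: [-0.4, -0.4, 0.7]
opening: 0.351
finger_force: 80.3
```

Call:
{"api": "carry_out", "payload": {"deltas": [0,0,0,0,0,0,0,0,0,0,0,0,0,0,0,0,0,0,0,0,-0.02,0,0,0,0,0,-0.05,0,0,0], "grip": 65}}

```text
time: 9.22
eef_pos: [0.5719, 0.3068, 0.2234]
tcp_rot: [0.246, 0.969, -0.0, -0.001]
contact_force: [-0.8, 0.5, 0.3]
opening: 0.651
finger_force: 0.0
```

```bash
python3 - <<'E'
from h import *
t=np.load("top0.npz");sc=np.load("scene0.npz")
for k in(t,sc):
  W=k["W"].reshape(-1,3);I=k["im"].reshape(-1,3).astype(int)
  def rect(n,m):
    m=m&np.isfinite(W[:,0]); r=cv2.minAreaRect(W[m][:,:2].astype(np.float32)*1000);print(n,m.sum(),np.round(r[0],1),np.round(r[1],1),round(r[2],1))
    l=cv2.fitLine(W[m][:,:2].astype(np.float32),cv2.DIST_HUBER,0,.01,.01).ravel(); print("  line ang",np.degrees(np.arctan2(l[1],l[0]))%180,l[2:],np.median(W[m][:,2]))
  B=(W[:,0]>.42)&(W[:,0]<.8)&(W[:,1]>.03)&(W[:,1]<.17)
  br=(I[:,0]>I[:,2]*1.4)
  rect("handle",B&br&(W[:,2]>.08)&(W[:,2]<.105)&(W[:,0]<.62))
  rect("rod",B&(W[:,0]>.645)&(W[:,1]>.07)&(W[:,1]<.14)&(W[:,2]>.075)&(W[:,2]<.1))
  rect("base",(W[:,0]>.42)&(W[:,0]<.69)&(W[:,1]>.03)&(W[:,1]<.15)&(W[:,2]>.004)&(W[:,2]<.013)&(I.max(1)<190))
s=ctrl.get_state();print(s["time"],s["eef_pos"],s["opening"])
E
```

```text
handle 393 [523.1  92.7] [143.7  30.6] 10.3
  line ang 7.682556 [0.51886487 0.08932665] 0.09632236365730651
rod 95 [682.9  99.9] [50.5 84.2] 80.8
  line ang 9.614128 [0.6766385  0.10911795] 0.08707884959646184
base 1123 [557.   88.5] [260.7 118.1] 0.4
  line ang 7.1035213 [0.5416225  0.08468883] 0.007663865400348913
handle 477 [523.7  93.9] [141.8  29.9] 13.2
  line ang 8.07771 [0.512717   0.09551683] 0.09408937177630705
rod 262 [683.2 103.2] [53.4 86.1] 78.9
  line ang 9.018179 [0.6724807  0.11173627] 0.08530665868734921
base 1723 [558.7  97.5] [239.7  72.4] 7.3
  line ang 7.8632703 [0.5663017 0.1024574] 0.006396517407757707
9.225 [0.57191744 0.30681732 0.22338545] 0.6505413180123899
```

```bash
python3 - <<'E'
from h import *
print(delta([.532,.093,.24],down(97.6)))
E
```

```text
[-0.0667 -0.207  -0.0165 -0.0008 -0.0013 -0.629 ]
```

Call:
{"api": "carry_out", "payload": {"deltas": [-0.067,-0.207,-0.0165,0,0,-0.629,-0.067,-0.207,-0.0165,0,0,-0.629,-0.067,-0.207,-0.0165,0,0,-0.629,-0.067,-0.207,-0.0165,0,0,-0.629,-0.067,-0.207,-0.0165,0,0,-0.629]}}

```text
time: 9.85
eef_pos: [0.5331, 0.091, 0.2415]
tcp_rot: [-0.064, 0.998, -0.0, 0.002]
contact_force: [0.2, 0.0, 0.5]
opening: 0.65
finger_force: 0.0
```

Call:
{"api": "carry_out", "payload": {"deltas": [0,0,0,0,0,0,0,0,0,0,0,0,0,0,0,0,0,0]}}

```text
time: 10.22
eef_pos: [0.5326, 0.094, 0.2391]
tcp_rot: [-0.067, 0.998, 0.0, -0.0]
contact_force: [-0.2, 0.6, 0.4]
opening: 0.647
finger_force: 0.0
```

```bash
python3 - <<'E'
from h import *
im,d,W=cam("wrist");save("w2.png",im);np.savez("w2.npz",im=im,W=W)
I=im.astype(int)
m=(I[...,0]>I[...,2]*1.4)&(W[...,2]>.075)&(W[...,2]<.11)
P=W[m];print(m.sum(),np.median(P,0))
print(cv2.minAreaRect(P[:,:2].astype(np.float32)*1000))
l=cv2.fitLine(P[:,:2].astype(np.float32),cv2.DIST_HUBER,0,.01,.01).ravel();print(np.degrees(np.arctan2(l[1],l[0])),l)
im2,d2,W2=cam("top")
for n in("refill_center","spare_center"): print([ (r["uv"],r["score"],W2[int(r["uv"][1]),int(r["uv"][0])]) for r in ctrl.find_in("top",n)[:3]])
for c in((.572,.307),(.477,.346)):
  m=(abs(W2[...,2]-.205)<.01)&(np.hypot(W2[...,0]-c[0],W2[...,1]-c[1])<.04);print(m.sum(),np.median(W2[m],0))
E
```

```text
5042 [0.51626603 0.0893948  0.09664208]
((559.6499633789062, 127.39796447753906), (355.21722412109375, 199.21713256835938), 83.2940673828125)
7.839082 [0.99065506 0.13639134 0.5062288  0.08693446]
[([312.9, 219.6], 0.96, array([ 0.45731588, -0.0556448 ,  0.20045694])), ([290.9, 253.3], 0.82, array([0.37366416, 0.00175526, 0.20099034])), ([175.3, 185.5], 0.78, array([0.55819768, 0.29934472, 0.15806676]))]
[([162.2, 215.2], 0.66, array([0.47869715, 0.33018073, 0.17059447]))]
131 [0.57151929 0.30540752 0.20425966]
132 [0.47418302 0.34361994 0.20494174]
```

View pics/w2.png

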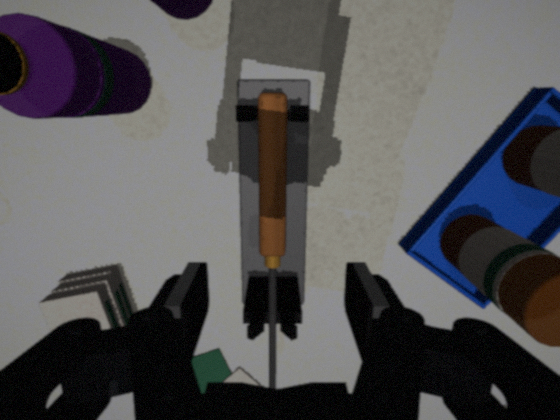

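The wrist view shows the handle at columns 259–287, rows 92–256, with both bottles standing in the tray at right. I'll refine the handle pose from it.

```bash
python3 - <<'E'
from h import *
k=np.load("w2.npz");W=k["W"];I=k["im"].astype(int)
m=np.zeros(W.shape[:2],bool);m[85:256,250:297]=1
m&=(I[...,0]>I[...,2]*1.4)&(W[...,2]>.08)&(W[...,2]<.11)
P=W[m][:,:2].astype(np.float32)*1000
print(cv2.minAreaRect(P),np.median(W[m][:,2]))
r=np.zeros(W.shape[:2],bool);r[275:380,262:284]=1;r&=(W[...,2]>.08)&(W[...,2]<.1)
Q=W[r]*1000;print(r.sum());
l=cv2.fitLine(Q[:,:2].astype(np.float32),cv2.DIST_HUBER,0,.01,.01).ravel();print(np.degrees(np.arctan2(l[1],l[0])),l)
c=np.array(cv2.minAreaRect(P)[0])/1000;a=np.radians(7.7);g=c+.015*np.array([np.cos(a),np.sin(a)])
print(g,delta([*g,.066],down(97.7)))
E
```

```text
((518.4213256835938, 90.47429656982422), (128.29730224609375, 34.595211029052734), 8.51749324798584) 0.09670061775031832
1034
7.299237 [9.9189615e-01 1.2705140e-01 6.5326166e+02 1.0674542e+02]
[0.53328607 0.09248409] [-7.00e-04 -1.10e-03  1.73e-01  1.00e-04 -5.00e-04 -1.00e-03]
```

Call:
{"api": "carry_out", "payload": {"deltas": [-0.001,-0.001,0.05,0,0,0,-0.001,-0.001,0.1,0,0,0,-0.001,-0.001,0.14,0,0,0,-0.001,-0.001,0.165,0,0,0,-0.001,-0.001,0.172,0,0,0]}}

```text
time: 11.05
eef_pos: [0.5323, 0.0923, 0.0652]
tcp_rot: [-0.066, 0.998, 0.0, -0.002]
contact_force: [0.1, 0.1, 0.9]
opening: 0.65
finger_force: 0.0
```

Call:
{"api": "carry_out", "payload": {"deltas": [0,0,0,0,0,0,0,0,0,0,0,0,0,0,0,0,0,0,0,0,0,0,0,0,0,0,0,0,0,0], "grip": 10, "grip_force": 100}}

```text
time: 11.68
eef_pos: [0.5351, 0.0922, 0.0691]
tcp_rot: [-0.066, 0.998, -0.0, 0.002]
contact_force: [0.1, -0.1, 6.2]
opening: 0.233
finger_force: 98.4
```

```bash
python3 - <<'E'
from h import *
s=ctrl.get_state();print(s["time"],s["eef_pos"],s["tcp_rot"],s["contact_force"],s["wrist_torque"])
E
```

```text
11.675 [0.5351428  0.0922116  0.06907424] [-6.62816938e-02  9.97799560e-01 -8.30871278e-05  1.66369890e-03] [ 0.14505584 -0.14912189  6.24031003] [-0.00303299  0.10059775 -0.02659339]
```

Call:
{"api": "carry_out", "payload": {"deltas": [0,0,0,0,0,0,0,0,0,0,0,0]}}

```text
time: 11.92
eef_pos: [0.5351, 0.0922, 0.0691]
tcp_rot: [-0.066, 0.998, -0.0, 0.002]
contact_force: [-0.7, 0.5, 7.3]
opening: 0.24
finger_force: 98.4
```

Call:
{"api": "carry_out", "payload": {"deltas": [0,0,-0.01,0,0,0,0,0,-0.03,0,0,0,0,0,-0.06,0,0,0,0,0,-0.1,0,0,0,0,0,-0.15,0,0,0]}}

```text
time: 12.55
eef_pos: [0.5322, 0.0922, 0.2169]
tcp_rot: [-0.066, 0.998, 0.0, -0.002]
contact_force: [1.9, -0.1, -1.1]
opening: 0.243
finger_force: 98.0
```

Call:
{"api": "carry_out", "payload": {"deltas": [0,0,-0.05,0,0,0,0,0,-0.1,0,0,0,0,0,-0.13,0,0,0,0,0,-0.13,0,0,0,0,0,-0.13,0,0,0]}}

```text
time: 13.18
eef_pos: [0.5328, 0.0922, 0.3448]
tcp_rot: [-0.066, 0.998, 0.0, -0.002]
contact_force: [0.7, -0.3, -1.5]
opening: 0.239
finger_force: 97.9
```

```bash
python3 - <<'E'
from h import *
s=ctrl.get_state();print(s["time"],s["eef_pos"],s["tcp_rot"],s["contact_force"],s["wrist_torque"])
im,d,W=cam("wrist");save("w3.png",im);np.savez("w3.npz",im=im,W=W)
im,d,Ws=cam("scene");save("scene3.png",im);np.savez("s3.npz",im=im,W=Ws)
im,d,Ws=cam("top");np.savez("t3.npz",im=im,W=Ws)
T=R.from_quat(s["tcp_rot"]).inv()
for n in("top","scene"):
  k=np.load(("t3" if n=="top" else "s3")+".npz")
  for r in ctrl.find_in(n,"pole_hook")[:2]:
    print(n,r,k["W"][int(r["uv"][1]),int(r["uv"][0])])
W=k["W"]
for nm in("t3","s3"):
  k=np.load(nm+".npz");W=k["W"];m=(W[...,0]>.62)&(W[...,0]<.8)&(abs(W[...,1]-.11)<.04)&(W[...,2]>.2)&(W[...,2]<.4)
  P=T.apply(W[m]-s["eef_pos"]);i=np.argsort(P[:,0]);print(nm,len(P));print(np.round(P[i[::max(1,len(i)//20)]],3))
E
```

```text
13.175 [0.53278575 0.09216248 0.34484391] [-6.62826672e-02  9.97799132e-01  1.27703025e-04 -1.86653269e-03] [ 0.71495449 -0.30832918 -1.54335762] [0.02200509 0.0757699  0.02861224]
top {'uv': [246.2, 191.4], 'score': 0.84} [0.49466266 0.08601635 0.48358162]
scene {'uv': [266.5, 178.4], 'score': 0.59} [0.57787075 0.1096259  0.3622786 ]
t3 134
[[-0.193  0.003 -0.012]
 [-0.191 -0.003  0.002]
 [-0.187 -0.003 -0.015]
 [-0.183  0.002 -0.017]
 [-0.178  0.003 -0.017]
 [-0.175 -0.003 -0.015]
 [-0.171  0.002 -0.017]
 [-0.166  0.002 -0.018]
 [-0.162 -0.003 -0.016]
 [-0.157  0.002 -0.019]
 [-0.152  0.    -0.018]
 [-0.148 -0.001 -0.018]
 [-0.145 -0.003 -0.019]
 [-0.141 -0.003 -0.018]
 [-0.137  0.    -0.018]
 [-0.132  0.001 -0.019]
 [-0.128 -0.001 -0.017]
 [-0.123  0.002 -0.02 ]
 [-0.12  -0.002 -0.021]
 [-0.116  0.003 -0.021]
 [-0.111 -0.003 -0.018]
 [-0.107 -0.002 -0.018]
 [-0.104  0.003 -0.017]]
s3 293
[[-0.198  0.003 -0.014]
 [-0.196  0.001  0.024]
 [-0.196 -0.001 -0.013]
 [-0.195  0.006  0.013]
 [-0.194  0.004  0.019]
 [-0.193  0.004 -0.01 ]
 [-0.192  0.003 -0.014]
 [-0.187  0.002 -0.016]
 [-0.18   0.004 -0.012]
 [-0.174  0.004 -0.011]
 [-0.167  0.002 -0.017]
 [-0.161 -0.001 -0.015]
 [-0.153  0.002 -0.017]
 [-0.147  0.004 -0.017]
 [-0.139 -0.    -0.016]
 [-0.132  0.005 -0.017]
 [-0.126  0.005 -0.013]
 [-0.118  0.005 -0.015]
 [-0.11   0.004 -0.018]
 [-0.102  0.004 -0.016]
 [-0.094  0.003 -0.015]]
```

View pics/scene3.png

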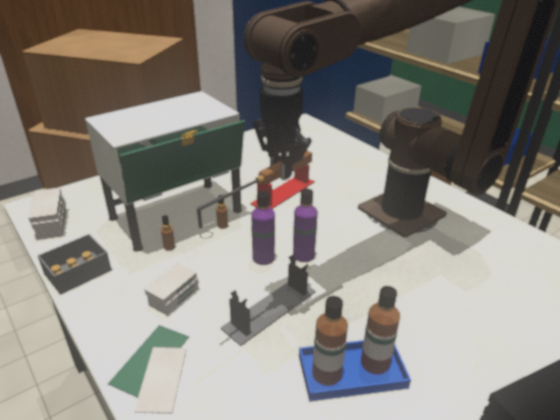

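The scene view shows the hook held level. The rod runs from the gripper at (280,165) to the tip at (200,215), and the two amber bottles stand in the tray. Now I turn the hook towards the cabinet.

Call:
{"api": "carry_out", "payload": {"deltas": [-0.0083,-0.0636,-0.035,0,0,1.703,-0.0083,-0.0636,-0.035,0,0,1.703,-0.0083,-0.0636,-0.035,0,0,1.703,-0.0083,-0.0636,-0.035,0,0,1.703,-0.0083,-0.0636,-0.035,0,0,1.703]}}

```text
time: 14.05
eef_pos: [0.5503, 0.0301, 0.3814]
tcp_rot: [0.395, 0.919, -0.0, -0.001]
contact_force: [0.5, 0.1, -1.8]
opening: 0.238
finger_force: 98.2
```

Call:
{"api": "carry_out", "payload": {"deltas": [0,0,0,0,0,0.768,0,0,0,0,0,0.768,0,0,0,0,0,0.768,0,0,0,0,0,0.768,0,0,0,0,0,0.768]}}

```text
time: 14.68
eef_pos: [0.5503, 0.0302, 0.3815]
tcp_rot: [0.707, 0.707, -0.0, -0.0]
contact_force: [-0.2, 0.3, -1.1]
opening: 0.237
finger_force: 98.2
```

```bash
cat > eye.py <<'E'
from h import *
t=np.load("top0.npz")
s=ctrl.get_state();print(s["time"],s["eef_pos"],s["tcp_rot"])
im,d,W=cam("top");np.savez("t4.npz",im=im,W=W)
T=R.from_quat(s["tcp_rot"])
I=im.astype(int)
m=(I[...,0]>1.5*I[...,2])&(I[...,1]>1.2*I[...,2])&(W[...,0]>.5)&(W[...,0]<.6)&(W[...,1]>-.29)&(W[...,1]<-.1)&(W[...,2]>.1)
v,u=np.nonzero(m);print("yellow px",m.sum(),u.min(),u.max(),v.min(),v.max())
M=ctrl.camera_model("top");E=np.array(M["extrinsics"]);K=np.array(M["intrinsics"])
def pr(p):
    q=K@(E[:3,:3]@p+E[:3,3]);return q[:2]/q[2]
for n,p in(("tip mid",s["eef_pos"]+T.apply([-.193,.001,.004])),("tip end",s["eef_pos"]+T.apply([-.193,.001,.024])),("eye est",np.array([.5505,-.240,.314]))): print(n,np.round(p,3),np.round(pr(p),1))
c=im[130:220,340:460].repeat(6,0).repeat(6,1);import sys;save(sys.argv[1],c)
E
python3 eye.py e4.png; python3 -c "
from h import *
print(delta([.5495,-.047,.375],down(0)))"
```

```text
14.675 [0.55027927 0.03024434 0.38150686] [ 7.07428873e-01  7.06784325e-01 -3.00348132e-04 -4.66051267e-04]
yellow px 185 391 403 163 183
tip mid [ 0.551 -0.163  0.377] [367.9 168.1]
tip end [ 0.551 -0.163  0.357] [366.  169.8]
eye est [ 0.55  -0.24   0.314] [396.3 172.7]
[-0.0773 -0.0008  0.0066 -0.0009 -0.0002 -0.0002]
```

Call:
{"api": "carry_out", "payload": {"deltas": [-0.03,0,0,0,0,0,-0.06,0,0,0,0,0,-0.076,0,0,0,0,0,-0.076,0,0,0,0,0,-0.076,0,0,0,0,0]}}

```text
time: 15.35
eef_pos: [0.5502, -0.0451, 0.3822]
tcp_rot: [0.707, 0.707, 0.0, -0.0]
contact_force: [0.0, 0.2, -0.8]
opening: 0.239
finger_force: 98.2
```

```bash
python3 eye.py e5.png; python3 -c "
from h import *
im,d,W=cam('wrist');save('w5.png',im);im,d,W=cam('scene')
a=cv2.resize(im[100:220,130:290],(640,480),interpolation=cv2.INTER_CUBIC);save('s5.png',a)
b=cv2.imread('pics/e5.png')[:, :];b=cv2.resize(b,(640,480));a=cv2.cvtColor(a,cv2.COLOR_RGB2BGR)
cv2.imwrite('pics/both5.png',cv2.resize(np.hstack([a,b]),(800,300)))"
```

```text
15.35 [ 0.55023172 -0.04512364  0.38219772] [ 7.07485152e-01  7.06728135e-01  2.23603861e-04 -2.30902374e-04]
yellow px 149 391 403 163 183
tip mid [ 0.551 -0.238  0.378] [403.9 167.2]
tip end [ 0.551 -0.238  0.358] [401.1 168.9]
eye est [ 0.55  -0.24   0.314] [396.3 172.7]
```

View pics/both5.png

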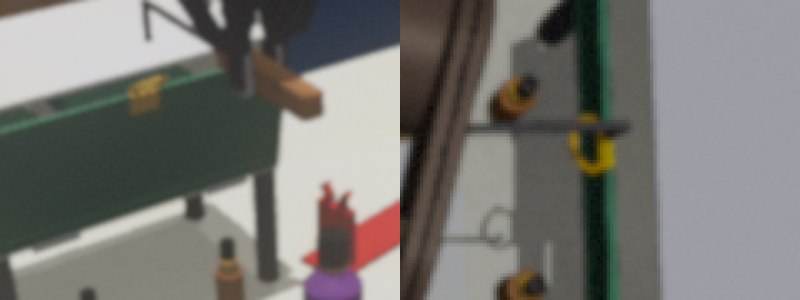

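The right half shows the rod reaching above the eye, with the tip at about (625,127) and the eye at about (592,142). Allowing for the height difference, that matches the prediction. The left half shows the tip still above the flap, with the gripper well clear of it. Lowering the tip into the eye.

Call:
{"api": "carry_out", "payload": {"deltas": [-0.002,0,0.015,0,0,0,-0.002,0,0.03,0,0,0,-0.002,0,0.045,0,0,0,-0.002,0,0.058,0,0,0,-0.002,0,0.062,0,0,0]}}

```text
time: 16.12
eef_pos: [0.5497, -0.0477, 0.3185]
tcp_rot: [0.708, 0.706, -0.001, -0.001]
contact_force: [0.0, -0.2, -1.0]
opening: 0.238
finger_force: 98.2
```

```bash
python3 eye.py e6.png; python3 -c "
from h import *
s=ctrl.get_state();print(s['contact_force'],s['wrist_torque'])
im,d,W=cam('scene')
a=cv2.resize(im[100:220,130:290],(640,480),interpolation=cv2.INTER_CUBIC)
b=cv2.imread('pics/e6.png');b=cv2.resize(b,(640,480));a=cv2.cvtColor(a,cv2.COLOR_RGB2BGR)
cv2.imwrite('pics/both6.png',cv2.resize(np.hstack([a,b]),(800,300)))"
```

```text
16.125 [ 0.54969272 -0.04765568  0.3184682 ] [ 7.07830822e-01  7.06380895e-01 -6.15754695e-04 -1.08576023e-03]
yellow px 169 358 403 142 182
tip mid [ 0.55  -0.241  0.314] [396.7 172.7]
tip end [ 0.55  -0.241  0.294] [394.3 174.3]
eye est [ 0.55  -0.24   0.314] [396.3 172.7]
[ 0.94382945 -0.56367752 -1.72693047] [ 0.00118482  0.00192825 -0.03523634]
```

View pics/both6.png

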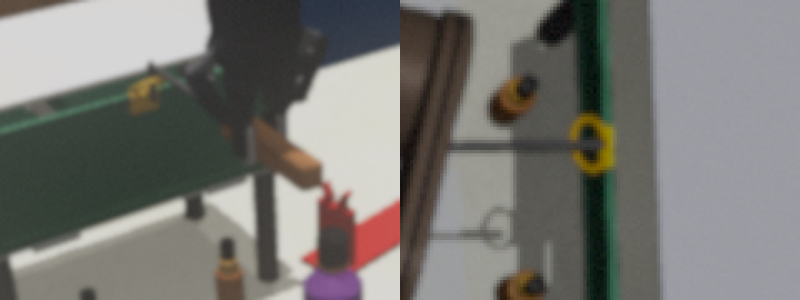

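The tip is inside the eye: the rod ends in the ring at (595,145) in the right half, with no contact force. Next I compute the arc.

```bash
python3 - <<'E'
import numpy as np
E=lambda t:np.array([.014*np.cos(t)+.164*np.sin(t),.164*np.cos(t)-.014*np.sin(t)])
e0=E(.175)
for i in range(22):
    t=min(.175+.07*i,1.57); d=E(t)-e0; print(i,round(t,3),"x",round(d[0]+min(.009,.003*i),4),"z",round(-d[1],4))
E
```

```text
0 0.175 x 0.0 z -0.0
1 0.245 x 0.014 z 0.0034
2 0.315 x 0.0278 z 0.0075
3 0.385 x 0.0412 z 0.0123
4 0.455 x 0.0513 z 0.0179
5 0.525 x 0.061 z 0.0242
6 0.595 x 0.0702 z 0.0311
7 0.665 x 0.0789 z 0.0386
8 0.735 x 0.087 z 0.0468
9 0.805 x 0.0946 z 0.0555
10 0.875 x 0.1015 z 0.0647
11 0.945 x 0.1078 z 0.0743
12 1.015 x 0.1134 z 0.0844
13 1.085 x 0.1182 z 0.0949
14 1.155 x 0.1223 z 0.1056
15 1.225 x 0.1257 z 0.1166
16 1.295 x 0.1283 z 0.1279
17 1.365 x 0.1301 z 0.1392
18 1.435 x 0.131 z 0.1507
19 1.505 x 0.1312 z 0.1622
20 1.57 x 0.1307 z 0.1729
21 1.57 x 0.1307 z 0.1729
```

Call:
{"api": "carry_out", "payload": {"deltas": [0.014,0,0.0034,0,0,0,0.028,0,0.0075,0,0,0,0.041,0,0.012,0,0,0,0.051,0,0.018,0,0,0,0.061,0,0.024,0,0,0]}}

```text
time: 16.85
eef_pos: [0.5505, 0.0141, 0.296]
tcp_rot: [0.708, 0.707, 0.0, 0.0]
contact_force: [0.6, -3.7, -2.9]
opening: 0.237
finger_force: 98.1
```

```bash
python3 eye.py e7.png; python3 -c "
from h import *
W=np.load('t4.npz')['W'];
for z in(.2,.23,.26,.29):
  f=W[(abs(W[...,0]-.64)<.03)&(W[...,1]<-.12)&(W[...,1]>-.3)&(abs(W[...,2]-z)<.01)];print(z,len(f),np.median(f,0))
"
```

```text
16.85 [0.55049834 0.01406533 0.29597169] [7.07510503e-01 7.06702728e-01 9.59809421e-05 3.64092059e-04]
yellow px 149 365 382 167 183
tip mid [ 0.551 -0.179  0.292] [367.2 174.6]
tip end [ 0.551 -0.179  0.272] [365.4 176.1]
eye est [ 0.55  -0.24   0.314] [396.3 172.7]
0.2 56 [ 0.6353126  -0.26142419  0.20115923]
0.23 59 [ 0.64033888 -0.24501367  0.23091931]
0.26 55 [ 0.64151647 -0.2281361   0.26087776]
0.29 81 [ 0.63803546 -0.21220679  0.28350778]
```

Call:
{"api": "carry_out", "payload": {"deltas": [0.009,0,0.007,0,0,0,0.018,0,0.0145,0,0,0,0.026,0,0.0225,0,0,0,0.0335,0,0.0315,0,0,0,0.0405,0,0.0405,0,0,0]}}

```text
time: 17.52
eef_pos: [0.5504, 0.0539, 0.2549]
tcp_rot: [0.708, 0.706, -0.0, 0.0]
contact_force: [1.8, -4.9, -3.6]
opening: 0.242
finger_force: 98.1
```

```bash
python3 eye.py e8.png; python3 -c "
from h import *
W=np.load('t4.npz')['W'];
for z in(.18,.2,.23,.26,.29):
  f=W[(abs(W[...,0]-.64)<.03)&(W[...,1]<-.12)&(W[...,1]>-.3)&(abs(W[...,2]-z)<.01)];print(z,len(f),np.median(f,0))
"
```

```text
17.525 [0.55042935 0.05390774 0.25493587] [ 7.07730222e-01  7.06482709e-01 -2.65307896e-04  2.11309196e-04]
yellow px 173 345 367 170 185
tip mid [ 0.551 -0.139  0.251] [347.1 178. ]
tip end [ 0.551 -0.139  0.231] [345.8 179.3]
eye est [ 0.55  -0.24   0.314] [396.3 172.7]
0.18 152 [ 0.64155134 -0.25923573  0.18086424]
0.2 156 [ 0.63960223 -0.23695249  0.20021409]
0.23 176 [ 0.63883177 -0.20281809  0.23086313]
0.26 101 [ 0.64061503 -0.17579714  0.25343648]
0.29 0 [nan nan nan]
  return _methods._mean(a, axis=axis, dtype=dtype,
  ret = um.true_divide(
```

Call:
{"api": "carry_out", "payload": {"deltas": [0.006,0,0.0096,0,0,0,0.011,0,0.0197,0,0,0,0.015,0,0.03,0,0,0,0.0185,0,0.041,0,0,0,0.0215,0,0.052,0,0,0]}}

```text
time: 18.2
eef_pos: [0.5503, 0.0756, 0.2029]
tcp_rot: [0.708, 0.706, -0.0, -0.0]
contact_force: [-0.3, 0.1, -1.6]
opening: 0.237
finger_force: 98.4
```

Call:
{"api": "carry_out", "payload": {"deltas": [0,0,0,0,0,0,0,0,0,0,0,0]}}

```text
time: 18.45
eef_pos: [0.5505, 0.0754, 0.2038]
tcp_rot: [0.708, 0.706, 0.0, -0.0]
contact_force: [0.1, 0.8, -1.4]
opening: 0.241
finger_force: 98.3
```

```bash
python3 eye.py e9.png; python3 -c "
from h import *
W=np.load('t4.npz')['W']
for y in(-.25,-.22,-.19,-.16,-.14):
  f=W[(abs(W[...,0]-.64)<.03)&(abs(W[...,1]-y)<.01)&(W[...,2]>.12)&(W[...,2]<.3)];print(y,len(f),np.median(f,0))
"
```

```text
18.45 [0.55051177 0.07538338 0.20379732] [ 7.07912900e-01  7.06299704e-01  1.40429284e-04 -1.82665750e-04]
yellow px 179 331 353 174 189
tip mid [ 0.551 -0.118  0.2  ] [335.4 181.5]
tip end [ 0.551 -0.118  0.18 ] [334.3 182.6]
eye est [ 0.55  -0.24   0.314] [396.3 172.7]
-0.25 156 [ 0.63961076 -0.24963829  0.17047139]
-0.22 160 [ 0.63941465 -0.22007355  0.18135786]
-0.19 163 [ 0.63983248 -0.1900633   0.19225247]
-0.16 166 [ 0.63957941 -0.15991464  0.20311017]
-0.14 68 [ 0.63896706 -0.14629124  0.20700508]
```

Call:
{"api": "carry_out", "payload": {"deltas": [0.001,0,0.011,0,0,0,0.003,0,0.0225,0,0,0,0.003,0,0.034,0,0,0,0.003,0,0.0455,0,0,0,0.003,0,0.056,0,0,0]}}

```text
time: 19.12
eef_pos: [0.5502, 0.0782, 0.1466]
tcp_rot: [0.708, 0.706, -0.0, -0.0]
contact_force: [0.1, 0.8, -1.6]
opening: 0.241
finger_force: 98.3
```

Call:
{"api": "carry_out", "payload": {"deltas": [0,0,0,0,0,0,0,0,0,0,0,0]}}

```text
time: 19.38
eef_pos: [0.5508, 0.0782, 0.148]
tcp_rot: [0.708, 0.706, 0.0, 0.0]
contact_force: [-0.3, 0.1, -1.3]
opening: 0.238
finger_force: 98.3
```

```bash
python3 eye.py e10.png; python3 -c "
from h import *
W=np.load('t4.npz')['W']
for y in(-.25,-.22,-.19,-.16,-.14):
  f=W[(abs(W[...,0]-.64)<.03)&(abs(W[...,1]-y)<.01)&(W[...,2]>.12)&(W[...,2]<.3)];print(y,len(f),np.median(f,0))
im,d,W=cam('scene')
a=cv2.resize(im[100:260,130:330],(600,480),interpolation=cv2.INTER_CUBIC)
save('s10.png',a)"
```

```text
19.375 [0.55077897 0.07821978 0.14802934] [7.07813729e-01 7.06399056e-01 2.14536504e-04 2.31650662e-04]
yellow px 86 328 341 177 191
tip mid [ 0.551 -0.115  0.144] [331.6 184.5]
tip end [ 0.551 -0.115  0.124] [330.7 185.6]
eye est [ 0.55  -0.24   0.314] [396.3 172.7]
-0.25 163 [ 0.63824305 -0.24975672  0.15975268]
-0.22 165 [ 0.63847117 -0.22021542  0.16102686]
-0.19 164 [ 0.64109006 -0.19018544  0.16286013]
-0.16 165 [ 0.63971684 -0.15963824  0.16416166]
-0.14 132 [ 0.64065255 -0.14245182  0.16480101]
```

View pics/s10.png

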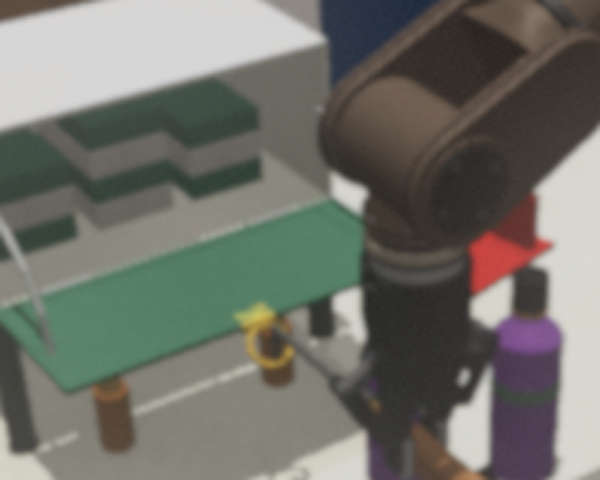

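The flap is nearly level in the crop, with the tip still in the eye at (270,335). I'll follow it a few mm further down and let it settle.

Call:
{"api": "carry_out", "payload": {"deltas": [0,0,0.003,0,0,0,0,0,0.006,0,0,0,0,0,0.006,0,0,0,0,0,0.006,0,0,0,0,0,0.006,0,0,0]}}

```text
time: 20.1
eef_pos: [0.5506, 0.0782, 0.1418]
tcp_rot: [0.708, 0.706, 0.0, 0.0]
contact_force: [-0.2, 0.0, -1.1]
opening: 0.238
finger_force: 98.3
```

```bash
cat > flap.py <<'E'
from h import *
im,d,W=cam('top');f=W[(abs(W[...,0]-.64)<.04)&(W[...,1]>-.25)&(W[...,1]<-.14)&(W[...,2]>.12)&(W[...,2]<.3)]
p=np.polyfit(f[:,1],f[:,2],1);print("theta",np.pi/2-np.arctan(p[0]),"z at -.19",np.polyval(p,-.19),ctrl.get_state()["contact_force"],ctrl.get_state()["time"])
E
python3 flap.py
```

```text
theta 1.5716551732508568 z at -.19 0.15762640677904302 [-0.16999574 -0.47823324 -1.86857514] 20.15
```

The flap is fully down (1.57 rad). Now I centre the tip and lift it out.

Call:
{"api": "carry_out", "payload": {"deltas": [-0.002,0,0,0,0,0,-0.002,0,-0.015,0,0,0,-0.002,0,-0.03,0,0,0,-0.002,0,-0.05,0,0,0,-0.002,0,-0.07,0,0,0]}}

```text
time: 20.78
eef_pos: [0.5509, 0.0762, 0.2139]
tcp_rot: [0.708, 0.706, 0.001, 0.001]
contact_force: [0.0, -0.3, -2.0]
opening: 0.236
finger_force: 98.3
```

```bash
python3 flap.py
```

```text
theta 1.572956049425174 z at -.19 0.15757612939307486 [0.91797699 0.88829936 0.08858112] 20.825
```

Call:
{"api": "carry_out", "payload": {"deltas": [0,0,-0.05,0,0,0,0.016,-0.0175,-0.05,0,0,-1.704,0.016,-0.0175,-0.05,0,0,-1.704,0.016,-0.0175,-0.05,0,0,-1.704,0.016,-0.0175,-0.05,0,0,-1.704]}}

```text
time: 21.45
eef_pos: [0.533, 0.0924, 0.2623]
tcp_rot: [0.397, 0.918, 0.0, 0.0]
contact_force: [-0.7, -0.2, -1.5]
opening: 0.238
finger_force: 98.4
```

Call:
{"api": "carry_out", "payload": {"deltas": [0,0,0,0,0,-0.957,0,0,0,0,0,-0.957,0,0,0,0,0,-0.957,0,0,0,0,0,-0.957,0,0,0,0,0,-0.957]}}

```text
time: 22.08
eef_pos: [0.533, 0.0923, 0.2622]
tcp_rot: [-0.06, 0.998, -0.0, 0.0]
contact_force: [0.8, -0.2, -1.0]
opening: 0.24
finger_force: 98.4
```

```bash
python3 - <<'E'
from h import *
s=ctrl.get_state();print(s["time"],s["eef_pos"],s["tcp_rot"])
q=[-0.0663,.9978,0,0]
print(delta([.5335,.0922,.2],q), np.degrees(R.from_quat(s["tcp_rot"]).as_matrix()[:,1]))
T=R.from_quat(s["tcp_rot"]).inv()
for n in("top","scene"):
  im,d,W=cam(n)
  P=T.apply(W.reshape(-1,3)-s["eef_pos"]);P=P[(P[:,0]<-.07)&(P[:,0]>-.23)&(abs(P[:,1])<.025)&(P[:,2]<.0)&(P[:,2]>-.04)]
  i=np.argsort(P[:,0]);print(n,len(P),P[:,0].min(),np.polyfit(P[:,0],P[:,1],1),np.polyfit(P[:,0],P[:,2],1));print(np.round(P[i[::max(1,len(i)//8)]],3))
E
```

```text
22.075 [0.53301782 0.09226029 0.26223197] [-6.04287103e-02  9.98172481e-01 -6.76689289e-05  2.55526176e-04]
[-0.0004 -0.0001  0.0622 -0.0002  0.0005 -0.0118] [-6.91196327e+00  5.68773331e+01 -9.50953865e-03]
top 126 -0.19398620110614828 [0.00520017 0.00080137] [-0.00351535 -0.01778651]
[[-0.194 -0.002 -0.016]
 [-0.183 -0.001 -0.018]
 [-0.171  0.001 -0.019]
 [-0.158 -0.003 -0.02 ]
 [-0.146  0.002 -0.016]
 [-0.134  0.004 -0.016]
 [-0.121  0.003 -0.018]
 [-0.109 -0.002 -0.014]
 [-0.097 -0.003 -0.014]]
scene 251 -0.19730202011971673 [0.00219756 0.00387061] [-0.03469093 -0.01955749]
[[-0.197  0.005 -0.016]
 [-0.192  0.006 -0.007]
 [-0.177 -0.001 -0.016]
 [-0.161  0.004 -0.012]
 [-0.145  0.004 -0.018]
 [-0.127 -0.001 -0.015]
 [-0.111  0.003 -0.016]
 [-0.091  0.001 -0.017]
 [-0.072  0.005 -0.017]]
```

Call:
{"api": "carry_out", "payload": {"deltas": [0,0,0.04,0,0,-0.0118,0,0,0.09,0,0,-0.0118,0,0,0.13,0,0,-0.0118,0,0,0.145,0,0,-0.0118,0,0,0.145,0,0,-0.0118]}}

```text
time: 22.8
eef_pos: [0.5328, 0.0923, 0.1164]
tcp_rot: [-0.062, 0.998, 0.0, -0.001]
contact_force: [-0.1, -0.3, -1.8]
opening: 0.238
finger_force: 98.4
```

```bash
python3 - <<'E'
from h import *
s=ctrl.get_state();print(s["time"],s["eef_pos"],s["tcp_rot"],s["contact_force"])
print(delta([.534,.0922,.069],[-0.0663,.9978,0,0]))
E
```

```text
22.8 [0.53281605 0.09226051 0.11643619] [-6.24896615e-02  9.98045401e-01  4.36152213e-05 -6.45825687e-04] [-0.08622745 -0.27503377 -1.82501037]
[-0.0012 -0.0002  0.0474  0.0002 -0.0013 -0.0076]
```

Call:
{"api": "carry_out", "payload": {"deltas": [-0.001,0,0.008,0,0,-0.008,-0.001,0,0.018,0,0,-0.008,-0.001,0,0.028,0,0,-0.008,-0.001,0,0.036,0,0,-0.008,-0.001,0,0.041,0,0,-0.008]}}

```text
time: 23.42
eef_pos: [0.5336, 0.0924, 0.0749]
tcp_rot: [-0.067, 0.998, 0.0, -0.0]
contact_force: [-0.0, -0.4, -1.2]
opening: 0.242
finger_force: 98.4
```

Call:
{"api": "carry_out", "payload": {"deltas": [0,0,0.003,0,0,0,0,0,0.005,0,0,0,0,0,0.005,0,0,0]}}

```text
time: 23.8
eef_pos: [0.534, 0.0924, 0.0707]
tcp_rot: [-0.067, 0.998, -0.0, 0.0]
contact_force: [0.4, -0.4, -1.3]
opening: 0.242
finger_force: 98.4
```

```bash
python3 - <<'E'
from h import *
s=ctrl.get_state();print(s["time"],s["eef_pos"],s["tcp_rot"],s["contact_force"],s["wrist_torque"])
E
```

```text
23.8 [0.53404137 0.09240202 0.07073652] [-6.72156874e-02  9.97738468e-01 -6.43133701e-06  3.85111189e-05] [ 0.39616551 -0.3949333  -1.28167867] [0.00450554 0.02809881 0.00634381]
```

Call:
{"api": "carry_out", "payload": {"deltas": [0,0,0.001,0,0,0,0,0,0.002,0,0,0,0,0,0.002,0,0,0]}}

```text
time: 24.18
eef_pos: [0.5343, 0.0924, 0.0691]
tcp_rot: [-0.067, 0.998, -0.0, 0.0]
contact_force: [-0.1, 0.6, -0.0]
opening: 0.239
finger_force: 98.9
```

Seated, with the load off the wrist. I release to a modest opening and rise.

Call:
{"api": "carry_out", "payload": {"deltas": [0,0,0,0,0,0,0,0,0,0,0,0,0,0,0,0,0,0,0,0,0,0,0,0,0,0,0,0,0,0], "grip": 60}}

```text
time: 24.8
eef_pos: [0.534, 0.0924, 0.0687]
tcp_rot: [-0.067, 0.998, -0.0, -0.0]
contact_force: [0.1, -1.4, 0.4]
opening: 0.597
finger_force: 0.0
```

Call:
{"api": "carry_out", "payload": {"deltas": [0,0,-0.02,0,0,0,0,0,-0.06,0,0,0,0,0,-0.11,0,0,0,0,0,-0.16,0,0,0,0,0,-0.2,0,0,0]}}

```text
time: 25.42
eef_pos: [0.5343, 0.0924, 0.2713]
tcp_rot: [-0.067, 0.998, -0.0, 0.001]
contact_force: [0.4, -0.1, 0.1]
opening: 0.598
finger_force: 0.0
```

```bash
python3 - <<'E'
from h import *
im,d,W=cam("scene");save("send.png",im)
im,d,W=cam("wrist");save("wend.png",im)
k=np.load("w2.npz");I=im.astype(int)
B=(W[...,0]>.43)&(W[...,0]<.6)&(W[...,1]>.05)&(W[...,1]<.13)&(W[...,2]>.08)&(W[...,2]<.11)&(I[...,0]>I[...,2]*1.4)
print(cv2.minAreaRect(W[B][:,:2].astype(np.float32)*1000),np.median(W[B][:,2]))
a=cv2.imread("pics/send.png");b=cv2.imread("pics/wend.png");cv2.imwrite("pics/end.png",np.hstack([cv2.resize(a,(400,300)),cv2.resize(b,(400,300))]))
E
python3 flap.py
```

```text
((522.9998779296875, 98.13095092773438), (142.54225158691406, 51.21070861816406), 16.697660446166992) 0.09662047748315283
theta 1.5700481008180367 z at -.19 0.15766281534457 [-0.52389273  0.30441283 -0.0973213 ] 25.575
```

View pics/send.png

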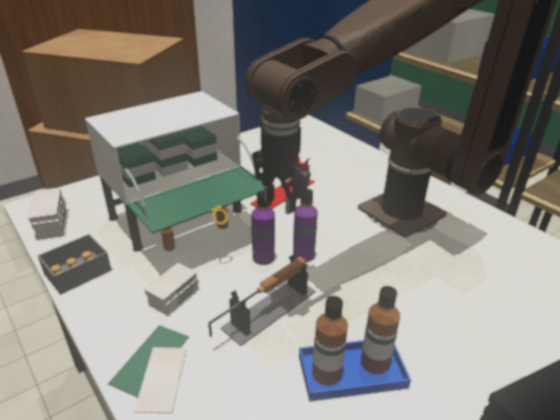

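The final view shows the flap level, and both amber bottles upright in the tray at (330,345) and (381,330). The hook is in both saddles with its tip at (210,325), as at the start, and everything else is where it was.

```bash
python3 -c "
from plant import ctrl
print(ctrl.sign_off())"
```

```text
the job is handed in; nothing more can be done
None
```

The job is handed in at about 26 s: the amber bottle stands in the tray's free place, the flap is fully down (1.57 rad), and the hook is back in both saddles; sign-off gave no verdict.

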